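# Take the empty seed dispenser off the cage rail

### The arm

A 7-joint arm with a two-finger parallel gripper is mounted at the origin on the work surface. World frame = base frame: x ahead of the robot, y to its left, z up, the work surface at z = 0. Lengths are in m, angles in rad, forces in N, time in s.
With the tool pointing down it reaches from about 0.425 to 0.925 m from the base axis. Payload 6.8 kg.
Tool frame: the origin (TCP) lies on the centre line of the jaws, within the pads' length; the fingertips stand 14 mm ahead of it and the grasp point (between the pads) lies 5 mm behind it; z points along the fingers, y is the line along which they close (so a half turn about z gives the same grasp; the last joint's range is limited). The gripper opens to 88 mm and grips with 3 to 60 N. Pads are 20 mm wide; open, the fingers measure 115 mm over their backs; the gripper's body (75 mm by 178 mm) begins 61 mm behind the grasp point.
Start: joints at [-1.392, 0.477, 0.022, 1.555, -0.011, 1.109, -0.083], TCP at [0.191, 0.647, 0.237] pointing down, gripper open.
Joint ranges: [-2.96, 2.96], [-0.34, 2.1], [-1.41, 1.46], [0.24, 2.44], [-1.37, 4.51], [0.17, 1.92], [-2.96, 2.96]. Speed limits (rad/s): [2.39, 2.39, 3.14, 3.14, 3.14, 3.14, 3.14].

### API

Orientations are given as a 3x3 rotation matrix whose columns are the frame's x, y, z axes.
In Python, from rig import arm gives the robot as it stands. The module is installed in compiled form; this text tells all that it offers.
- The arm moves only by the shell command python3 -m jog 'ROWS' [OPENING] [FORCE]. ROWS is a JSON object of lists of equal length, an entry for each row: "delta_pos": the shift along the tool's x, y, z scaled (see below), a list of three; "twist": the turn, a rotation vector about the tool's x, y, z scaled (see below), a list of three. In form: {"delta_pos": [[x, y, z], ...], "twist": [[wx, wy, wz], ...]}. A call has 1 to 10 rows; each row is the pose to reach, as a shift and turn from the pose commanded when the call began, along the tool's axes at that moment, turning the shorter way round; what a row does not reach only later rows make up. The controller multiplies each number of a shift by 120 mm and each number of a turn by pi rad. A row lasts 1/12 s, in which the tool goes at most 41.7 mm and 7.16 degrees, less where a joint would pass 70% of its speed; a pose out of reach is approached as far as the arm can. A call with a number of a shift or a turn outside -1 to 1 is refused whole. A call with a gripper value outside its range is refused whole. OPENING is the closure, from 0 (fully open) to 1 (shut), set as the call begins (- or left out, the last holds). The fingers move at their own pace and stop on an object; FORCE is the grip in N (left out, the last holds). Time passes only in rows, so rows that repeat a pose let the fingers close. It gives the time, the measured TCP pose, the force, the opening and the grip force at its end, in the units of the state.
- arm.get_obs(): the state, without advancing time (a new reading comes with each control period).
- arm.camera(name): name is "side" or "top"; returns the picture (384x512x3 uint8, red, green, blue); there is no depth.
- arm.camera_model(name): a dict with "fx", "fy", "cx", "cy" (pixels), "T" (4x4, takes a point from camera to world coordinates). Camera axes: x right, y down, z forward; pixel columns grow to the right and rows downward; lengths in m; the calibration is good to about 2 mm. A picture is of the moment at which its call begins. camera_model takes no time and is no camera call.
- arm.finish_job(): hands the job in; it is judged then, once.
The state is a dict: "clock": time; "joints": joint angles; "qd": joint speeds; "joint_efforts": joint torques, N m; "position": TCP position; "ee_rot": TCP orientation; "force": force on the tool from outside, world axes, zero at the start; "torque": the same for the moment, N m; "opening": finger opening in m; "finger_force": force on a finger pad.
Only numpy, scipy, OpenCV 4.12 (cv2) and the standard library are available. Lean on these libraries where they do the work, as an engineer would, in place of code of your own. Each camera call takes 0.05 s, during which the arm holds its last target. There are 200 camera calls.

### The job

The budgies' seed dispenser is empty. First slide the pink saucer along the feeding mat, without lifting it, from the blue ring by the cage into the middle of the green ring; then lift the dispenser straight up off the cage's rail against its sprung catch and stand it gently upright in the middle of the saucer, ready for filling. Do not tip the dispenser over or knock the other things on the table about, and let go when it stands.

Things in the scene. Friction and masses are not known exactly. Their poses are not given: they have to be found in the camera images.
- saucer_well (a point): centre of the flat well floor of the pink ceramic saucer (loose, 0.35 kg, 170 mm across the rim, 24 mm high). The well floor lies 6 mm above the saucer's underside and is flat to a radius of 65 mm; the 5 mm wall flares out to an inside radius of 80 mm at the rim, so fingertips lowered into the well can drag it along.
- ring_cage (a point): centre of the blue printed ring (204 mm inside diameter) on the cream feeding mat, at the cage end, below the dispenser; on the mat's top. The saucer starts here, up to about 9 mm off centre.
- ring_fill (a point): centre of the green printed ring (204 mm inside diameter) on the same mat, 210 mm from the blue one; on the mat's top. The mat is a fixed flat sheet 230 x 430 x 2 mm, long side along this point's y axis, whose +y points towards the cage.
- dispenser_mid (a point): centre of the empty seed dispenser's hopper, half-way up (loose, upright, about 0.22 kg): clear hopper with green base and lid, 56 mm wide (its x, along the rail), 50 mm deep (y), 135 mm high (z). Its +y is the back, towards the cage; an open trough at the back of the foot reaches 54 mm behind this point. The flat sides (+-x) can be gripped from above, in the upper 60 mm.
- dispenser_foot (a point): centre of the dispenser's whole footprint (hopper and trough, 56 x 79 mm) on its underside: 14.5 mm in its +y from the hopper's axis and 67.5 mm below dispenser_mid. Axes as dispenser_mid.
- rail_mid (a point): middle of the 12 mm round steel rail (160 mm long, along this point's x) on the front of the fixed wire budgie cage, on its axis. +y points into the cage, whose wire front, 340 mm long and 235 mm high, stands 20 mm behind the rail's axis; the top of that wall is 30 mm above the rail, then the roof slopes back at 47 degrees to a ridge 375 mm high.
- jar_mid (a point): middle of the amber glass seed jar with red lid (84 mm diameter, 130 mm high, loose): leave alone.
- perch_mid (a point): middle of the short natural branch perch lying on the table (180 mm long along its x, 24 mm thick, loose): leave alone.
- scoop_grip (a point): handle of the small seed scoop lying on the table (160 mm, loose, long along its x): leave alone.
- hook_mid (a point): on the dispenser's back, 35 mm behind and 37.5 mm above dispenser_mid: the rail's axis passes here, under a green hook 36 mm wide. Below it an orange sprung catch snaps under the rail: it slips off when the dispenser is pulled straight up with some 10 to 20 N (weight included) over the first 10 mm. After 25 mm of lift all is clear above the rail and can be taken away in its -y.
Mind the look-alikes: they are no part of the job. Of the things that look like the part that bears saucer_well, the smaller one is meant.

How it is judged:
On the way, in this order (a step that is already met when the one before it is completed fails the run):
1. the saucer stands inside the green ring while the dispenser still hangs on the rail (horizontal distance between saucer_well and ring_fill below 0.018 m and linear speed of saucer below 0.02 m/s and z of dispenser_mid in the frame of rail_mid below -0.03 m), for 0.2 s.
2. the dispenser is lifted off the rail (z of dispenser_mid in the frame of rail_mid above -0.0125 m), for 0.1 s.
At the end, for the whole second after the job is handed in: the saucer stands level with its centre within 18 mm of the green ring's centre, and the dispenser stands upright (within 0.06 rad) and flat on the saucer's well floor (within 4 mm), its footprint centre within 15 mm of the saucer's centre, released and at rest (horizontal distance between saucer_well and ring_fill below 0.018 m and horizontal distance between dispenser_foot and saucer_well below 0.015 m and z of dispenser_foot in the frame of saucer_well between -0.003 and 0.004 m and angle between dispenser_mid's own z axis and vertical below 0.06 rad and angle between saucer_well's own z axis and vertical below 0.05 rad and linear speed of each of dispenser, saucer below 0.01 m/s); the robot touches nothing.
It fails at once if the saucer is lifted or tipped instead of slid (height (world z) of saucer_well above 0.016 m or angle between saucer_well's own z axis and vertical above 0.15 rad).
It fails at once if the dispenser is tipped over (more than about 25 degrees) (angle between dispenser_mid's own z axis and vertical above 0.44 rad).
It fails at once if the dispenser is let fall (more than about 10 mm) or is banged down on the saucer (over 80 N) ((linear speed of dispenser above 0.45 m/s and contact force between the fingers and dispenser below 0.2 N) or contact force between dispenser and saucer above 80 N).
It fails at once if the seed jar, perch or scoop is pushed more than 30 mm (distance of any of jar_mid, perch_mid, scoop_grip from where it was at the start of the episode above 0.03 m).
It also fails if it takes over 72 s, if anything falls off the work surface, if the arm or the gripper's body presses on something with over 40 N, if the wrist force passes 120 N, or if a joint passes its speed limit or range.

## Working session

There is one attempt and no reset: what is moved stays moved. The work goes in short steps, Python scripts to look and compute and a shell command to move; the robot and the scene stay as the last step left them, time stands still between calls to the robot, and variables do not carry over. Pictures are saved under pics/ and viewed, at most 13 in all, crops included, and the job is handed in when it is done.

```bash
mkdir -p pics
python3 - <<'E'
from rig import arm
import cv2,numpy as np
for n in("top","side"):
    im=arm.camera(n); cv2.imwrite(f"pics/{n}0.png",im[:,:,::-1]); m=arm.camera_model(n); print(n,m["fx"],m["cx"],m["cy"],np.round(m["T"],3).tolist())
o=arm.get_obs(); print(o["clock"],o["position"],np.round(o["ee_rot"],3).tolist(),o["opening"])
E
```

```text
top 396.88797919242853 252.935999502762 195.80398070480246 [[0.017, -0.993, 0.121, 0.376], [-1.0, -0.02, -0.021, -0.053], [0.023, -0.12, -0.992, 1.349], [0.0, 0.0, 0.0, 1.0]]
side 373.28075345746936 257.6815023374206 196.68495111983933 [[-0.98, -0.134, 0.148, 0.366], [-0.2, 0.663, -0.721, 0.602], [-0.001, -0.737, -0.676, 0.767], [0.0, 0.0, 0.0, 1.0]]
0.1 [0.19082687 0.64695249 0.23582484] [[-0.959, 0.283, -0.0], [0.283, 0.959, -0.002], [-0.0, -0.002, -1.0]] 0.08781866638949119
```

View pics/top0.png

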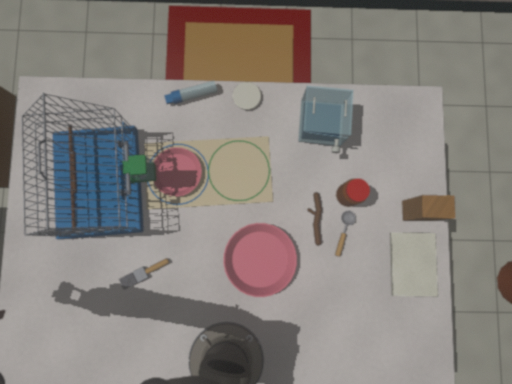

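View pics/side0.png

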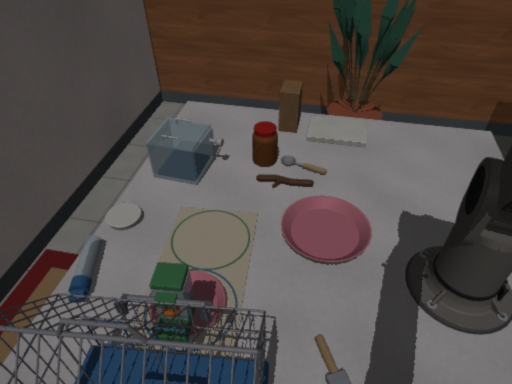

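The top view shows the saucer around (180,172), the green ring around (240,170), the dispenser lid around (135,165), and a larger pink look-alike plate at (261,260). The side view shows the same layout, with the dispenser lid near (171,272) in front of the cage.

```bash
cat > h.py <<'E'
from rig import arm
import cv2,numpy as np
def ray(n,p,z):
    m=arm.camera_model(n);T=np.array(m["T"]);p=np.atleast_2d(np.asarray(p,float))
    d=np.c_[(p[:,0]-m["cx"])/m["fx"],(p[:,1]-m["cy"])/m["fy"],np.ones(len(p))]@T[:3,:3].T
    return T[:3,3]+d*((z-T[2,3])/d[:,2])[:,None]
def circ(q):
    A=np.c_[2*q[:,:2],np.ones(len(q))];s=np.linalg.lstsq(A,(q[:,:2]**2).sum(1),rcond=None)[0]
    return s[:2],np.sqrt(s[2]+s[:2]@s[:2])
def rcirc(q,t=.006):
    for _ in range(8):
        c,r=circ(q);e=abs(np.linalg.norm(q[:,:2]-c,axis=1)-r);q=q[e<max(t,np.percentile(e,90))]
    return c,r,len(q)
def mask(im,lo,hi,box):
    h=cv2.inRange(cv2.cvtColor(im,cv2.COLOR_RGB2HSV),lo,hi);k=np.zeros_like(h);x0,y0,x1,y1=box;k[y0:y1,x0:x1]=h[y0:y1,x0:x1];return k
def pts(k): return np.argwhere(k)[:,::-1]
E
python3 - <<'E'
from h import *
im=cv2.imread("pics/top0.png")[:,:,::-1].copy();si=cv2.imread("pics/side0.png")[:,:,::-1].copy()
for n,i,b in(("top",im,(200,138,273,205)),("side",si,(165,205,256,275))):
    k=mask(i,(45,35,40),(90,255,255),b);print(n,"green",rcirc(ray(n,pts(k),.002)))
k=mask(im,(90,30,40),(125,255,255),(155,138,215,207));print("blue",rcirc(ray("top",pts(k),.002)))
k=mask(im,(165,60,40),(180,255,255),(150,140,212,200));cs=max(cv2.findContours(k,0,1)[0],key=cv2.contourArea)[:,0]
print("saucer",cs.min(0),cs.max(0),rcirc(ray("top",cs,.026),.004))
k=mask(im,(15,25,90),(35,140,255),(205,130,276,212));c=max(cv2.findContours(k,0,1)[0],key=cv2.contourArea);h=cv2.convexHull(c)
r=cv2.boxPoints(cv2.minAreaRect(h));w=ray("top",r,.002);print("mat",r.round(1).tolist(),w.round(3).tolist())
k=mask(im,(50,100,20),(80,255,255),(115,150,152,186));c=max(cv2.findContours(k,0,1)[0],key=cv2.contourArea);print("lid",cv2.boundingRect(c),ray("top",cv2.boxPoints(cv2.minAreaRect(c)),.235).round(3).tolist())
k=mask(si,(50,100,20),(80,255,255),(145,255,195,292));c=max(cv2.findContours(k,0,1)[0],key=cv2.contourArea);print("lidS",cv2.boundingRect(c),ray("side",cv2.boxPoints(cv2.minAreaRect(c)),.235).round(3).tolist())
a=cv2.resize(im[130:215,105:285],None,fx=4,fy=4,interpolation=2);b=cv2.resize(si[200:350,110:270],None,fx=3,fy=3,interpolation=2)
v=np.full((600,800,3),0,np.uint8);v[:340,:720]=a;cv2.imwrite("pics/c1.png",v[:340,:720,::-1]);cv2.imwrite("pics/c2.png",b[:,:,::-1])
E
```

```text
top green (array([ 0.62812871, -0.02964107]), np.float64(0.10436184422749391), 109)
side green (array([ 0.63063305, -0.02391063]), np.float64(0.10788634289610471), 260)
blue (array([0.61134218, 0.17937603]), np.float64(0.10405871216579793), 63)
saucer [155 148] [201 195] (array([0.61506541, 0.17861456]), np.float64(0.08041965091721186), 118)
mat [[210.0, 142.0], [267.0, 142.0], [267.0, 199.0], [210.0, 199.0]] [[0.725, 0.071, 0.002], [0.729, -0.127, 0.002], [0.53, -0.129, 0.002], [0.526, 0.065, 0.002]]
lid (123, 155, 23, 20) [[0.621, 0.295, 0.235], [0.622, 0.233, 0.235], [0.568, 0.23, 0.235], [0.566, 0.292, 0.235]]
lidS (151, 263, 37, 28) [[0.613, 0.29, 0.235], [0.631, 0.236, 0.235], [0.569, 0.231, 0.235], [0.555, 0.285, 0.235]]
```

View pics/c1.png

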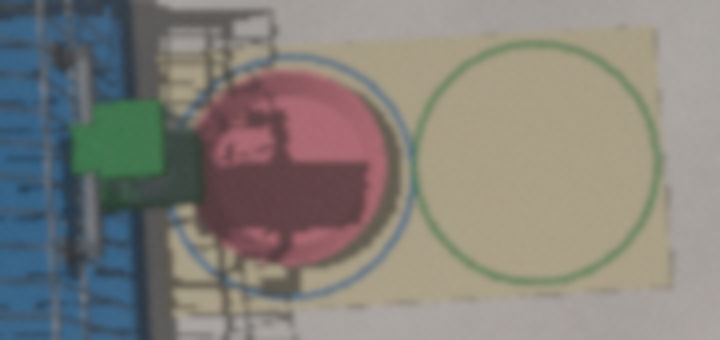

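View pics/c2.png

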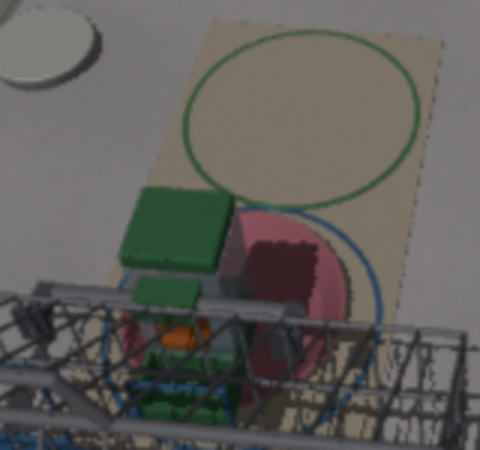

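The crops show the saucer rim at about (179,172) in top-view pixels, the blue and green rings, and the lid's front edge at y≈0.231. The dispenser hangs at about (0.594, 0.256), and the mat is yawed about 4.6°. I'll go round the cage's near corner.

```bash
python3 -m jog '{"delta_pos":[[-0.57,-0.76,-0.78],[-0.57,-0.76,-0.78],[-0.57,-0.76,-0.78],[-0.57,-0.76,-0.78],[-0.57,-0.76,-0.78]],"twist":[[0,0,0],[0,0,0],[0,0,0],[0,0,0],[0,0,0]]}' 0.5
python3 -m jog '{"delta_pos":[[-0.6,-0.86,-0.08],[-0.6,-0.86,-0.08],[-0.6,-0.86,-0.08],[-0.6,-0.86,-0.08],[-0.6,-0.86,-0.08]],"twist":[[0,0,0],[0,0,0],[0,0,0],[0,0,0],[0,0,0]]}'
```

```text
clock: 0.52
position: [0.2343, 0.5385, 0.3344]
ee_rot: [[-0.958, 0.288, 0.003], [0.288, 0.958, 0.005], [-0.002, 0.005, -1.0]]
force: [0.7, -0.3, 0.5]
opening: 0.0583
finger_force: 0.0
clock: 0.93
position: [0.2713, 0.4199, 0.3395]
ee_rot: [[-0.958, 0.286, -0.0], [0.286, 0.958, -0.0], [0.0, -0.0, -1.0]]
force: [0.1, -0.1, -0.0]
opening: 0.0439
finger_force: 0.0
```

```bash
python3 -m jog '{"delta_pos":[[-0.72,-0.66,0],[-0.72,-0.66,0],[-0.72,-0.66,0],[-0.72,-0.66,0],[-0.72,-0.66,0],[-0.72,-0.66,0]],"twist":[[0,0,0.194],[0,0,0.194],[0,0,0.194],[0,0,0.194],[0,0,0.194],[0,0,0.194]]}'
python3 -m jog '{"delta_pos":[[-1,0.05,0],[-1,0.05,0],[-1,0.05,0],[-1,0.05,0],[-1,0.05,0],[-1,0.05,0]],"twist":[[0,0,0.189],[0,0,0.189],[0,0,0.189],[0,0,0.189],[0,0,0.189],[0,0,0.189]]}'
```

```text
clock: 1.43
position: [0.3306, 0.3223, 0.3392]
ee_rot: [[-0.623, 0.783, -0.001], [0.783, 0.623, -0.0], [-0.0, -0.001, -1.0]]
force: [0.3, 0.1, -0.0]
opening: 0.0441
finger_force: 0.0
clock: 1.93
position: [0.4107, 0.2322, 0.3393]
ee_rot: [[-0.082, 0.997, -0.0], [0.997, 0.082, -0.001], [-0.001, -0.001, -1.0]]
force: [-0.2, 0.5, -0.2]
opening: 0.0438
finger_force: 0.0
```

```bash
python3 -m jog '{"delta_pos":[[-0.9,1,0],[-0.9,1,0],[-0.9,1,0],[-0.9,1,0],[-0.9,1,0],[-0.9,1,0]],"twist":[[0,0,0],[0,0,0],[0,0,0],[0,0,0],[0,0,0],[0,0,0]]}'
python3 -m jog '{"delta_pos":[[0,0.66,0],[0,0.66,0.5],[0,0.66,1],[0,0.66,1],[0,0.66,1],[0,0.66,1],[0,0.66,1]],"twist":[[0,0,0],[0,0,0],[0,0,0],[0,0,0],[0,0,0],[0,0,0],[0,0,0]]}'
python3 -m jog '{"delta_pos":[[0,0,1],[0,0,1],[0,0,1],[0,0,1]],"twist":[[0,0,0],[0,0,0],[0,0,0],[0,0,0]]}'
python3 - <<'E'
from h import *
im=arm.camera("top");a=cv2.resize(im[100:230,110:310],None,fx=4,fy=4,interpolation=2);cv2.imwrite("pics/c3.png",a[:,:,::-1])
print(arm.get_obs()["joints"])
E
```

```text
clock: 2.43
position: [0.54, 0.133, 0.3389]
ee_rot: [[-0.084, 0.996, -0.001], [0.996, 0.084, -0.002], [-0.001, -0.001, -1.0]]
force: [-1.3, 0.5, 0.1]
opening: 0.0438
finger_force: 0.0
clock: 3.02
position: [0.618, 0.1409, 0.2215]
ee_rot: [[-0.084, 0.996, 0.001], [0.996, 0.084, 0.001], [0.001, 0.001, -1.0]]
force: [0.2, 0.6, 0.3]
opening: 0.0438
finger_force: 0.0
clock: 3.35
position: [0.6147, 0.1402, 0.0965]
ee_rot: [[-0.083, 0.996, -0.007], [0.997, 0.083, -0.001], [-0.001, -0.007, -1.0]]
force: [-1.5, -0.4, 0.5]
opening: 0.0437
finger_force: 0.0
[-0.61341622  0.5912178   0.40409615  1.79183271 -0.3044923   0.82303677
  0.02150699]
```

View pics/c3.png

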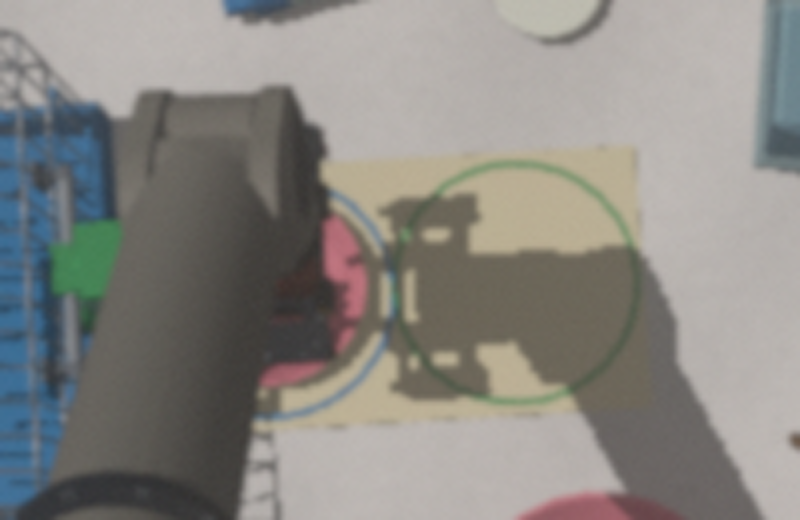

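The crop shows the fingers above the saucer's right half, clear of the dispenser. I'll lower into the well and start the drag.

```bash
python3 -m jog '{"delta_pos":[[0,0,0.25],[0,0,0.4],[0,0,0.5],[0,0,0.56],[0,0,0.58],[0,0,0.58]],"twist":[[0,0,0],[0,0,0],[0,0,0],[0,0,0],[0,0,0],[0,0,0]]}'
python3 -m jog '{"delta_pos":[[-0.04,0,0],[-0.08,0,0],[-0.12,0,0],[-0.18,0,0],[-0.24,0,0],[-0.3,0,0],[-0.36,0,0],[-0.42,0,0],[-0.48,0,0],[-0.54,0,0]],"twist":[[0,0,0],[0,0,0],[0,0,0],[0,0,0],[0,0,0],[0,0,0],[0,0,0],[0,0,0],[0,0,0],[0,0,0]]}'
```

```text
clock: 3.9
position: [0.619, 0.1397, 0.0318]
ee_rot: [[-0.081, 0.997, 0.002], [0.997, 0.081, 0.001], [0.001, 0.002, -1.0]]
force: [-0.1, -0.1, 0.0]
opening: 0.0437
finger_force: 0.0
clock: 4.73
position: [0.6237, 0.075, 0.0308]
ee_rot: [[-0.081, 0.997, 0.001], [0.997, 0.081, 0.001], [0.001, 0.001, -1.0]]
force: [-0.5, 5.2, 5.5]
opening: 0.0437
finger_force: 3.8
```

```bash
python3 -m jog '{"delta_pos":[[-0.08,0,0],[-0.16,0,0],[-0.24,0,0],[-0.32,0,0],[-0.4,0,0],[-0.48,0,0],[-0.56,0,0],[-0.64,0,0],[-0.72,0,0],[-0.8,0,0]],"twist":[[0,0,0],[0,0,0],[0,0,0],[0,0,0],[0,0,0],[0,0,0],[0,0,0],[0,0,0],[0,0,0],[0,0,0]]}'
cat > m.py <<'E'
from h import *
import sys
for n,b in(("top",(170,130,280,215)),("side",(140,170,275,330))):
    im=arm.camera(n)
    k=mask(im,(165,60,40),(180,255,255),b);c=cv2.convexHull(max(cv2.findContours(k,0,1)[0],key=cv2.contourArea))[:,0]
    f=np.concatenate([np.linspace(c[i],c[(i+1)%len(c)],5)[:1] for i in range(len(c))])
    print(n,c.min(0),c.max(0),rcirc(ray(n,f,.026),.003))
    cv2.imwrite(f"pics/{sys.argv[1]}{n}.png",im[:,:,::-1])
E
python3 m.py d
```

```text
clock: 5.57
position: [0.6313, -0.0206, 0.0307]
ee_rot: [[-0.081, 0.997, 0.0], [0.997, 0.081, 0.002], [0.002, 0.001, -1.0]]
force: [-0.4, 6.7, 6.5]
opening: 0.0436
finger_force: 4.3
top [196 148] [210 176] (array([0.62837696, 0.0379989 ]), np.float64(0.07668005657723302), 9)
side [170 225] [235 276] (array([0.62606363, 0.0319894 ]), np.float64(0.08363245562484514), 25)
```

```bash
python3 -m jog '{"delta_pos":[[-0.08,0,0],[-0.16,0,0],[-0.24,0,0],[-0.31,0,0],[-0.37,0,0],[-0.42,0,0],[-0.45,0,0],[-0.48,0,0],[-0.48,0,0]],"twist":[[0,0,0],[0,0,0],[0,0,0],[0,0,0],[0,0,0],[0,0,0],[0,0,0],[0,0,0],[0,0,0]]}'
python3 m.py e
python3 - <<'E'
from h import *
si=cv2.imread("pics/eside.png");cv2.imwrite("pics/c4.png",cv2.resize(si[150:350,110:310],None,fx=3,fy=3,interpolation=2))
E
```

```text
clock: 6.42
position: [0.6356, -0.0783, 0.0304]
ee_rot: [[-0.081, 0.997, -0.0], [0.997, 0.081, 0.001], [0.001, -0.0, -1.0]]
force: [-0.0, 4.2, 5.9]
opening: 0.044
finger_force: 3.3
top [214 145] [233 178] (array([ 0.63257748, -0.02412716]), np.float64(0.07958881233823374), 9)
side [176 211] [239 258] (array([ 0.63053293, -0.02226916]), np.float64(0.08338263700556928), 33)
```

View pics/c4.png

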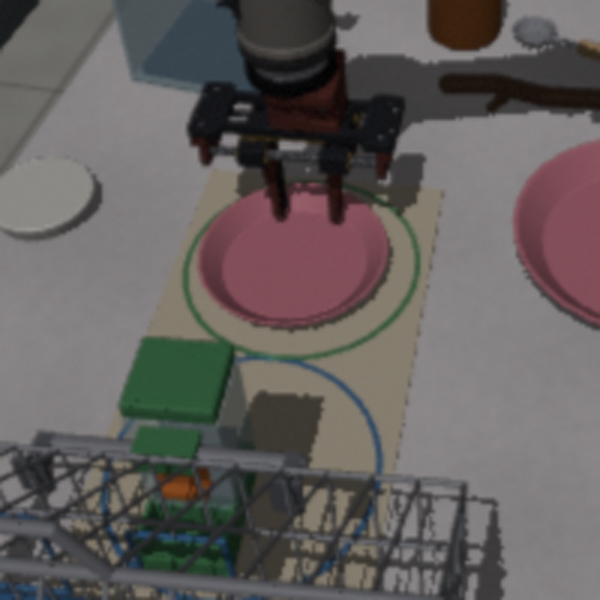

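The side crop shows the saucer centred in the green ring, about (294,256) in the crop, with the dispenser still hanging. I'll retreat upwards and measure again.

```bash
python3 -m jog '{"delta_pos":[[0.04,0,0],[0.08,0,0],[0.08,0,-0.1],[0.08,0,-0.3],[0.08,0,-0.6],[0.08,0,-1],[0.08,0,-1],[0.08,0,-1]],"twist":[[0,0,0],[0,0,0],[0,0,0],[0,0,0],[0,0,0],[0,0,0],[0,0,0],[0,0,0]]}' 0
python3 -m jog '{"delta_pos":[[-0.6,0,-0.5],[-0.6,0,-1],[-0.6,0,-1],[-0.6,0,-1],[-0.6,0,-1],[-0.6,0,-1]],"twist":[[0,0,0],[0,0,0],[0,0,0],[0,0,0],[0,0,0],[0,0,0]]}'
python3 m.py f
python3 - <<'E'
from h import *
c=np.array([(157,262.7),(188,264),(182.3,286),(151.3,284.3)]);w=ray("side",c,.235);print("lidS",w.round(4).tolist(),w.mean(0))
print("lidT front",ray("top",[(145.75,155),(145.75,174)],.235).round(4).tolist())
si=cv2.imread("pics/fside.png");t=cv2.imread("pics/ftop.png")
v=np.zeros((600,800,3),np.uint8);v[:600,:400]=cv2.resize(si[250:350,120:186+1],(400,600),interpolation=2);v[:400,400:]=cv2.resize(t[140:200,110:170],(400,400),interpolation=2);cv2.imwrite("pics/c5.png",v)
E
```

```text
clock: 7.18
position: [0.6368, -0.0697, 0.1543]
ee_rot: [[-0.08, 0.997, 0.007], [0.997, 0.08, -0.0], [-0.001, 0.007, -1.0]]
force: [0.1, -0.1, -0.9]
opening: 0.0878
finger_force: 0.0
clock: 7.68
position: [0.6402, -0.1412, 0.2697]
ee_rot: [[-0.079, 0.997, -0.0], [0.997, 0.079, -0.0], [-0.0, -0.0, -1.0]]
force: [0.4, 0.8, -1.1]
opening: 0.088
finger_force: 0.0
top [213 144] [253 191] (array([ 0.63313471, -0.02428466]), np.float64(0.07997872301067958), 20)
side [176 211] [239 258] (array([ 0.63054585, -0.02188719]), np.float64(0.08320581986529106), 33)
lidS [[0.6225, 0.2388, 0.235], [0.5679, 0.2306, 0.235], [0.562, 0.2758, 0.235], [0.6142, 0.283, 0.235]] [0.59164519 0.25705885 0.235     ]
lidT front [[0.6224, 0.231, 0.235], [0.5676, 0.2282, 0.235]]
```

View pics/c5.png

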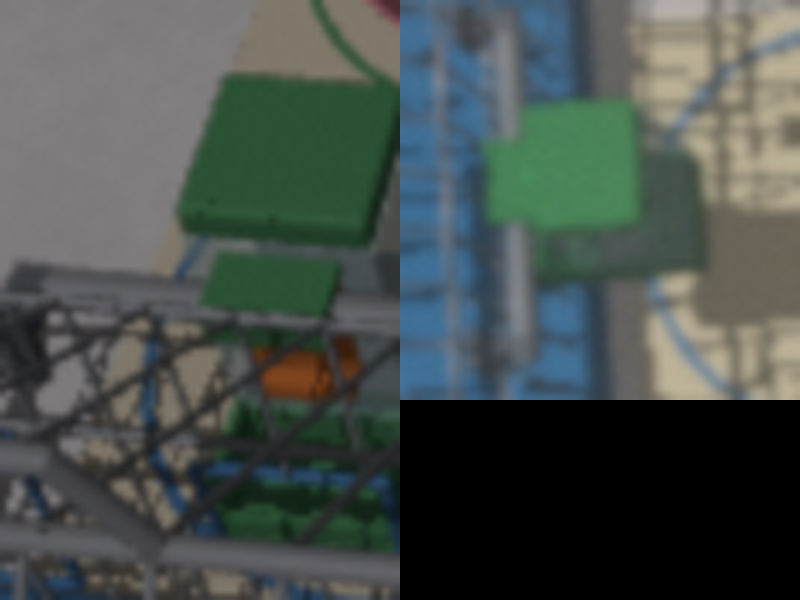

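The crop shows the lid around (138,164) in top-view pixels, with the hook over the rail. Both views put the hopper axis at about (0.593, 0.256). Next I'll move above the dispenser.

```bash
python3 -m jog '{"delta_pos":[[0.3,-0.12,-0.2],[0.6,-0.12,-0.2],[1,-0.12,-0.2],[1,-0.12,-0.2],[1,-0.12,-0.2]],"twist":[[0,0,0],[0,0,0],[0,0,0],[0,0,0],[0,0,0]]}' 0
python3 -m jog '{"delta_pos":[[0.3,0,0],[0.6,0,0],[1,0,0],[1,0,0],[1,0,0]],"twist":[[0,0,0],[0,0,0],[0,0,0],[0,0,0],[0,0,0]]}' 0
python3 -m jog '{"delta_pos":[[0.3,0,0],[0.6,0,0],[0.8,0,0],[1,0,0],[1.0,0,0],[1,0,0]],"twist":[[0,0,0],[0,0,0],[0,0,0],[0,0,0],[0,0,0],[0,0,0]]}' 0
python3 -m jog '{"delta_pos":[[0.1,0,0],[0.2,0,0],[0.3,0,0],[0.33,0,0],[0.33,0,0],[0.33,0,0]],"twist":[[0,0,0],[0,0,0],[0,0,0],[0,0,0],[0,0,0],[0,0,0]]}' 0
python3 - <<'E'
from h import *
im=arm.camera("side");cv2.imwrite("pics/c6.png",cv2.resize(im[180:350,80:260],None,fx=3.3,fy=3.3,interpolation=2)[:,:,::-1])
E
```

```text
clock: 8.2
position: [0.6155, -0.0162, 0.2918]
ee_rot: [[-0.089, 0.996, -0.004], [0.996, 0.089, 0.002], [0.002, -0.004, -1.0]]
force: [-0.2, 0.7, -0.3]
opening: 0.0876
finger_force: 0.0
clock: 8.62
position: [0.6059, 0.1008, 0.2923]
ee_rot: [[-0.087, 0.996, -0.003], [0.996, 0.087, -0.0], [0.0, -0.003, -1.0]]
force: [-0.4, -0.7, -0.6]
opening: 0.0879
finger_force: 0.0
clock: 9.12
position: [0.5973, 0.2159, 0.2931]
ee_rot: [[-0.081, 0.997, -0.001], [0.997, 0.081, -0.002], [-0.002, -0.002, -1.0]]
force: [-0.6, -0.9, -0.8]
opening: 0.0877
finger_force: 0.0
clock: 9.62
position: [0.594, 0.2566, 0.2941]
ee_rot: [[-0.081, 0.997, -0.0], [0.997, 0.081, -0.0], [-0.0, -0.0, -1.0]]
force: [-0.1, -0.2, 0.5]
opening: 0.0876
finger_force: 0.0
```

View pics/c6.png

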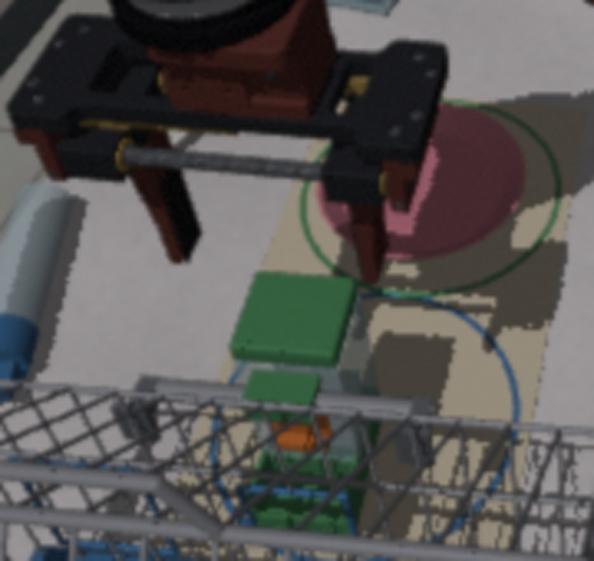

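The fingers straddle the lid evenly, so I can descend and grip.

```bash
python3 -m jog '{"delta_pos":[[0,0,0.1],[0,0,0.2],[0,0,0.3],[0,0,0.4],[0,0,0.5],[0,0,0.6],[0,0,0.68],[0,0,0.73],[0,0,0.73]],"twist":[[0,0,0],[0,0,0],[0,0,0],[0,0,0],[0,0,0],[0,0,0],[0,0,0],[0,0,0],[0,0,0]]}' 0
python3 -m jog '{"delta_pos":[[0,0,0],[0,0,0],[0,0,0],[0,0,0],[0,0,0],[0,0,0],[0,0,0],[0,0,0],[0,0,0]],"twist":[[0,0,0],[0,0,0],[0,0,0],[0,0,0],[0,0,0],[0,0,0],[0,0,0],[0,0,0],[0,0,0]]}' 0.5 40
```

```text
clock: 10.42
position: [0.5932, 0.2563, 0.2048]
ee_rot: [[-0.081, 0.997, -0.002], [0.997, 0.081, -0.001], [-0.001, -0.002, -1.0]]
force: [-0.1, -0.2, 0.3]
opening: 0.0875
finger_force: 0.0
clock: 11.17
position: [0.5944, 0.2566, 0.2072]
ee_rot: [[-0.081, 0.997, 0.001], [0.997, 0.081, 0.0], [0.0, 0.001, -1.0]]
force: [0.1, -0.3, 3.6]
opening: 0.0555
finger_force: 39.9
```

```bash
python3 -m jog '{"delta_pos":[[0,0,-0.02],[0,0,-0.04],[0,0,-0.06],[0,0,-0.08],[0,0,-0.1],[0,0,-0.12],[0,0,-0.12]],"twist":[[0,0,0],[0,0,0],[0,0,0],[0,0,0],[0,0,0],[0,0,0],[0,0,0]]}'
python3 -m jog '{"delta_pos":[[0,0,-0.03],[0,0,-0.06],[0,0,-0.1],[0,0,-0.14],[0,0,-0.18],[0,0,-0.22],[0,0,-0.26],[0,0,-0.28],[0,0,-0.28]],"twist":[[0,0,0],[0,0,0],[0,0,0],[0,0,0],[0,0,0],[0,0,0],[0,0,0],[0,0,0],[0,0,0]]}'
python3 - <<'E'
from h import *
im=arm.camera("side");cv2.imwrite("pics/c7.png",cv2.resize(im[180:350,80:260],None,fx=3.3,fy=3.3,interpolation=2)[:,:,::-1])
E
```

```text
clock: 11.75
position: [0.5949, 0.2558, 0.2226]
ee_rot: [[-0.079, 0.997, 0.002], [0.997, 0.079, 0.0], [0.0, 0.002, -1.0]]
force: [-0.6, -4.1, 0.9]
opening: 0.056
finger_force: 39.9
clock: 12.5
position: [0.5943, 0.2566, 0.2556]
ee_rot: [[-0.081, 0.997, 0.001], [0.997, 0.081, 0.001], [0.001, 0.001, -1.0]]
force: [-0.0, -3.2, 0.3]
opening: 0.0559
finger_force: 39.9
```

View pics/c7.png

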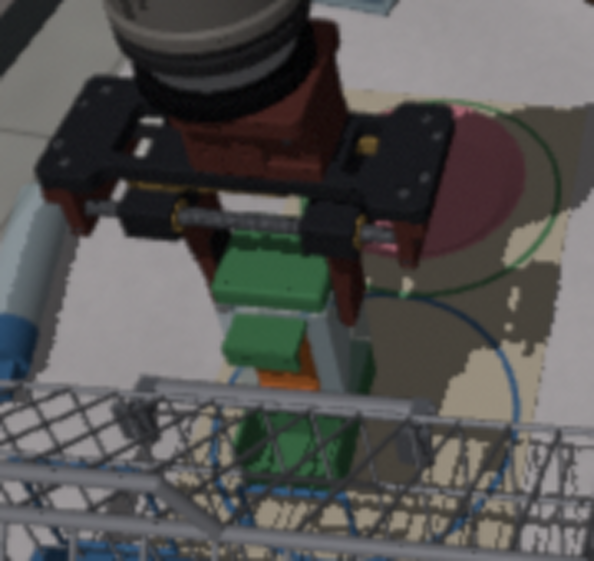

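The dispenser is off the rail and upright, with its hook well above the bar. I'll pull it away in -y.

```bash
python3 -m jog '{"delta_pos":[[-0.03,0,0],[-0.06,0,0],[-0.1,0,0],[-0.14,0,0],[-0.18,0,0],[-0.24,0,0],[-0.3,0,0],[-0.36,0,0],[-0.42,0,0],[-0.46,0,0]],"twist":[[0,0,0],[0,0,0],[0,0,0],[0,0,0],[0,0,0],[0,0,0],[0,0,0],[0,0,0],[0,0,0],[0,0,0]]}'
python3 -m jog '{"delta_pos":[[-0.1,0,0],[-0.2,0,0],[-0.3,0,0],[-0.4,0,0],[-0.5,0,0],[-0.6,0,0],[-0.6,0,0],[-0.6,0,0]],"twist":[[0,0,0],[0,0,0],[0,0,0],[0,0,0],[0,0,0],[0,0,0],[0,0,0],[0,0,0]]}'
python3 - <<'E'
from h import *
im=arm.camera("side");cv2.imwrite("pics/gs.png",im[:,:,::-1]);cv2.imwrite("pics/c8.png",cv2.resize(im[130:330,100:300],None,fx=3,fy=3,interpolation=2)[:,:,::-1])
E
```

```text
clock: 13.38
position: [0.5987, 0.2, 0.2547]
ee_rot: [[-0.08, 0.997, 0.0], [0.997, 0.08, -0.0], [-0.0, 0.0, -1.0]]
force: [0.8, -0.7, -3.3]
opening: 0.0557
finger_force: 39.9
clock: 14.05
position: [0.6045, 0.1288, 0.2548]
ee_rot: [[-0.079, 0.997, 0.0], [0.997, 0.079, 0.0], [0.0, 0.0, -1.0]]
force: [0.0, 0.3, -1.9]
opening: 0.0558
finger_force: 39.9
```

View pics/c8.png

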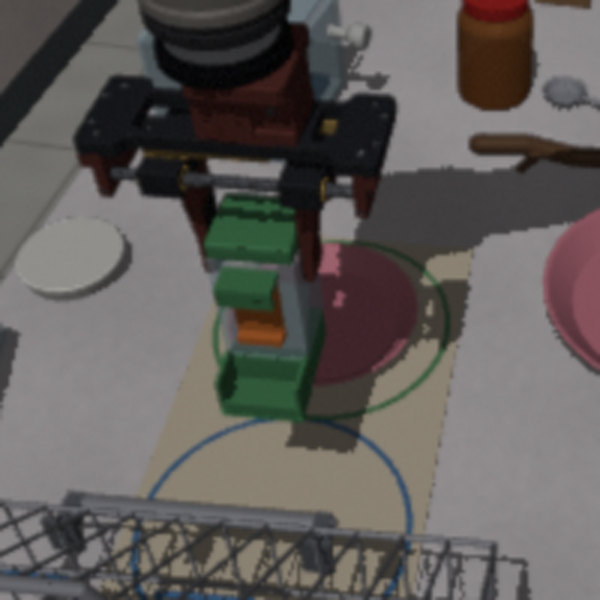

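It is clear of the cage. The lid is at about (252,235) in the crop and the trough bottom edge runs (220,413)–(302,418). I'll compare projected points with these to check for tilt.

```bash
python3 - <<'E'
from h import *
m=arm.camera_model("side");T=np.linalg.inv(m["T"])
def proj(p): q=T[:3,:3]@p+T[:3,3];return np.array([m["fx"]*q[0]/q[2]+m["cx"],m["fy"]*q[1]/q[2]+m["cy"]])
o=arm.get_obs();R=np.c_[[.997,.08,0],[-.08,.997,0],[0,0,1]];c=o["position"]-[0,0,.0397]
for t in(-4,0,4):
    a=np.radians(t);P=np.array([[1,0,0],[0,np.cos(a),-np.sin(a)],[0,np.sin(a),np.cos(a)]])
    piv=np.array([0,0,.045])
    print(t,[((proj(c+R@(P@(np.array(l)-piv)+piv))-[100,130])*3).round().tolist() for l in[(-.028,.054,-.0675),(.028,.054,-.0675),(-.028,.025,.0675),(.028,.025,.0675)]])
im=cv2.imread("pics/gs.png")[:,:,::-1].copy()
k=mask(im,(50,100,20),(85,255,255),(165,190,212,272));n,l,s,ce=cv2.connectedComponentsWithStats(k)
for i in range(1,n):
    if s[i,4]>20:
        q=pts(l==i);print(s[i],[((q[np.argmax(q@np.array(v))]-[100,130])*3).tolist() for v in[(1,1),(-1,1),(1,-1),(-1,-1)]])
E
cat h.py | head -0
```

```text
-4 [[302.0, 417.0], [222.0, 409.0], [286.0, 255.0], [197.0, 247.0]]
0 [[299.0, 423.0], [218.0, 415.0], [287.0, 251.0], [197.0, 243.0]]
4 [[296.0, 429.0], [214.0, 421.0], [287.0, 247.0], [198.0, 240.0]]
[168 196  31  22 545] [[288, 261], [207, 252], [288, 207], [225, 198]]
[172 220  20  13 224] [[270, 306], [219, 300], [273, 273], [222, 270]]
[173 238  35  32 594] [[303, 417], [225, 408], [321, 324], [219, 360]]
```

Tilt is about zero and nothing has slipped. I'll carry it over the saucer, using the saucer centre (0.633, -0.0235).

```bash
python3 -m jog '{"delta_pos":[[-0.1,0.02,0],[-0.2,0.04,0],[-0.3,0.06,0],[-0.4,0.08,0],[-0.5,0.1,0],[-0.6,0.12,0],[-0.7,0.135,0],[-0.8,0.135,0],[-0.9,0.135,0],[-1,0.135,0]],"twist":[[0,0,0],[0,0,0],[0,0,0],[0,0,0],[0,0,0],[0,0,0],[0,0,0],[0,0,0],[0,0,0],[0,0,0]]}'
python3 -m jog '{"delta_pos":[[-0.1,0,0],[-0.2,0,0],[-0.29,0,0.05],[-0.36,0,0.15],[-0.405,0,0.25],[-0.405,0,0.35],[-0.405,0,0.45],[-0.405,0,0.55],[-0.405,0,0.65],[-0.405,0,0.7]],"twist":[[0,0,0],[0,0,0],[0,0,0],[0,0,0],[0,0,0],[0,0,0],[0,0,0],[0,0,0],[0,0,0],[0,0,0]]}'
python3 -m jog '{"delta_pos":[[0,0,0.06],[0,0,0.12],[0,0,0.18],[0,0,0.22],[0,0,0.25],[0,0,0.25],[0,0,0.25]],"twist":[[0,0,0],[0,0,0],[0,0,0],[0,0,0],[0,0,0],[0,0,0],[0,0,0]]}'
python3 m.py g
python3 - <<'E'
from h import *
im=cv2.imread("pics/gside.png");cv2.imwrite("pics/c9.png",cv2.resize(im[140:290,140:290],None,fx=4,fy=4,interpolation=2))
E
```

```text
clock: 14.93
position: [0.6301, 0.0102, 0.2546]
ee_rot: [[-0.081, 0.997, -0.0], [0.997, 0.081, -0.0], [0.0, -0.0, -1.0]]
force: [1.2, -0.7, -2.2]
opening: 0.0558
finger_force: 39.9
clock: 15.77
position: [0.6331, -0.036, 0.1682]
ee_rot: [[-0.082, 0.997, -0.003], [0.997, 0.082, 0.0], [0.0, -0.003, -1.0]]
force: [-0.2, 0.7, -2.3]
opening: 0.0557
finger_force: 39.9
clock: 16.35
position: [0.6341, -0.037, 0.1407]
ee_rot: [[-0.081, 0.997, 0.0], [0.997, 0.081, 0.0], [0.0, 0.0, -1.0]]
force: [-0.4, 1.0, -2.4]
opening: 0.0559
finger_force: 39.9
top [246 152] [260 189] (array([ 0.63026693, -0.02691898]), np.float64(0.0785310157371002), 8)
side [176 213] [239 258] (array([ 0.63033024, -0.02190306]), np.float64(0.08323767583314037), 27)
```

View pics/c9.png

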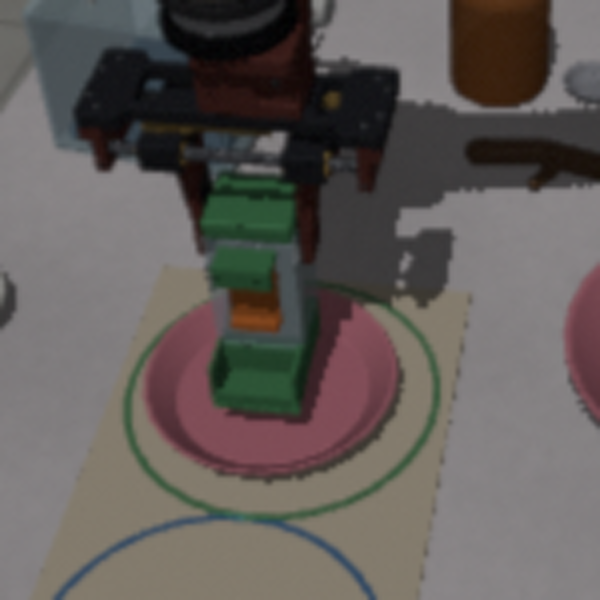

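The dispenser hangs upright over the saucer, with the trough's bottom back edge at (212,403)–(298,414) in the crop. I'll cast that edge to compare it with the saucer in the same camera.

Run:
```python
from h import *
w=ray("side",[(193,240.75),(214.5,243.5)],.0335);print(w.round(4).tolist(),w.mean(0)[:2]-.0395*np.array([-.08,.997]))
```

```text
[[0.6565, 0.0169, 0.0335], [0.5996, 0.0148, 0.0335]] [ 0.63117318 -0.02351338]
```

The footprint is within 2 mm of the saucer's centre in that camera. I'll lower it gently.

```bash
python3 -m jog '{"delta_pos":[[0,0,0.04],[0,0,0.08],[0,0,0.11],[0,0,0.14],[0,0,0.16],[0,0,0.175],[0,0,0.185],[0,0,0.185]],"twist":[[0,0,0],[0,0,0],[0,0,0],[0,0,0],[0,0,0],[0,0,0],[0,0,0],[0,0,0]]}'
python3 -m jog '{"delta_pos":[[0,0,0.006],[0,0,0.012],[0,0,0.018],[0,0,0.018],[0,0,0.018]],"twist":[[0,0,0],[0,0,0],[0,0,0],[0,0,0],[0,0,0]]}'
```

```text
clock: 17.12
position: [0.6339, -0.037, 0.1181]
ee_rot: [[-0.081, 0.997, -0.0], [0.997, 0.081, -0.0], [0.0, -0.0, -1.0]]
force: [0.2, 0.2, -3.1]
opening: 0.0559
finger_force: 39.9
clock: 17.53
position: [0.634, -0.037, 0.1163]
ee_rot: [[-0.081, 0.997, -0.0], [0.997, 0.081, 0.0], [0.0, -0.0, -1.0]]
force: [0.5, -0.0, -2.1]
opening: 0.0557
finger_force: 39.9
```

Still carrying the weight, so continue in 1 mm steps.

```bash
python3 -m jog '{"delta_pos":[[0,0,0.008],[0,0,0.016],[0,0,0.016],[0,0,0.016]],"twist":[[0,0,0],[0,0,0],[0,0,0],[0,0,0]]}' | egrep 'pos|force'
python3 -m jog '{"delta_pos":[[0,0,0.004],[0,0,0.008],[0,0,0.008],[0,0,0.008]],"twist":[[0,0,0],[0,0,0],[0,0,0],[0,0,0]]}' | egrep 'pos|force'
```

```text
position: [0.6342, -0.037, 0.1154]
force: [-2.9, 0.9, 5.3]
finger_force: 39.9
position: [0.6343, -0.037, 0.1154]
force: [-4.7, 1.2, 13.1]
finger_force: 39.9
```

Contact is made. I'll ease off 1.5 mm (the commanded overshoot), then open.

```bash
python3 -m jog '{"delta_pos":[[0,0,-0.006],[0,0,-0.01],[0,0,-0.01]],"twist":[[0,0,0],[0,0,0],[0,0,0]]}' - 10| egrep 'pos|force'
python3 -m jog '{"delta_pos":[[0,0,0],[0,0,0],[0,0,0],[0,0,0],[0,0,0],[0,0,0],[0,0,0],[0,0,0]],"twist":[[0,0,0],[0,0,0],[0,0,0],[0,0,0],[0,0,0],[0,0,0],[0,0,0],[0,0,0]]}' 0 | egrep 'pos|force|open'
python3 -m jog '{"delta_pos":[[0,0,-0.1],[0,0,-0.25],[0,0,-0.4],[0,0,-0.6],[0,0,-0.8],[0,0,-1],[0,0,-1],[0,0,-1]],"twist":[[0,0,0],[0,0,0],[0,0,0],[0,0,0],[0,0,0],[0,0,0],[0,0,0],[0,0,0]]}'
python3 m.py k
python3 - <<'E'
from h import *
im=cv2.imread("pics/kside.png");cv2.imwrite("pics/c10.png",cv2.resize(im[140:290,140:290],None,fx=4,fy=4,interpolation=2))
E
```

```text
position: [0.6343, -0.037, 0.1154]
force: [-2.7, 0.3, 7.1]
finger_force: 10.0
position: [0.634, -0.0369, 0.1145]
force: [-0.8, 0.1, 1.4]
opening: 0.0879
finger_force: 0.0
clock: 19.78
position: [0.635, -0.0371, 0.237]
ee_rot: [[-0.08, 0.997, 0.004], [0.997, 0.08, 0.0], [0.0, 0.004, -1.0]]
force: [-0.2, -0.4, -1.5]
opening: 0.088
finger_force: 0.0
top [249 153] [260 187] (array([ 0.63310392, -0.03367285]), np.float64(0.07412083940999187), 8)
side [176 213] [239 258] (array([ 0.63042913, -0.02184124]), np.float64(0.08314383754203584), 27)
```

View pics/c10.png

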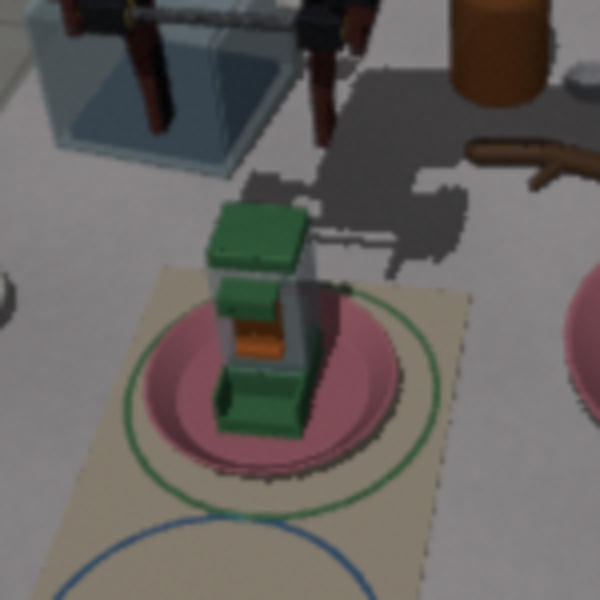

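The dispenser stands upright in the well, released, with the saucer inside the green ring. I'll do one numeric check and hand in.

```bash
python3 -m jog '{"delta_pos":[[0,0,-0.3],[0,0,-0.3],[0,0,-0.3],[0,0,-0.3],[0,0,-0.3],[0,0,-0.3]],"twist":[[0,0,0],[0,0,0],[0,0,0],[0,0,0],[0,0,0],[0,0,0]]}' | grep pos
python3 - <<'E'
from h import *
w=ray("side",[(194.3,247.5),(215.8,249.6)],.008);c=w.mean(0)[:2]-.0395*np.array([-.08,.997]);print(c)
if np.hypot(*(c-[.6304,-.0218]))<.009: print(arm.finish_job())
E
```

```text
position: [0.6333, -0.0368, 0.2692]
[ 0.6302584 -0.0235556]
the job is handed in; nothing more can be done
None
```

The job is handed in: the saucer is in the green ring and the dispenser stands released and upright in its well, its footprint about 2 mm from the saucer's centre by the side camera, though the judge gave no verdict.

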